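# Slide the boss head into its spring-flap keeper

## Task

Put the spare boss head away in the spring-flap keeper without picking it up: with one fingertip press the long yellow pedal right down and keep it down so the flap stands open, and meanwhile with the other fingertip push the boss head along the lane, under the flap, until it is fully home against the end stop. Then let the pedal up so that the flap shuts completely behind the boss head's body. Nothing is gripped or lifted, and the vial, the stopper and the glass dish are left where they stand.

Things in the scene. Friction and masses are not known exactly. Their poses are not given: they have to be found in the camera images.
- keeper: Low fixture fixed to the bench. Origin on the bench under the lane's centre line, near its entrance; x is the push direction, z up, y to the left of the push. Grey base plate 3 mm thick (lane floor z = 3 mm), x -210 to 88, y -36 to 88 mm. Lane on y = 0, 28 mm wide between rails (tops z = 18 mm) from x = -12 mm on, flaring to 47 mm at x = -50 mm; in front of that the plate is open.
- flap (a joint): Flap angle in rad: 0 shut, 0.85 fully open (pedal on its stop); a spring shuts it. From 0.4 rad on the boss head passes freely under the tongue. When the boss head is home the tongue drops into the neck between its body and its near thumbscrew and the flap shuts to 0; if it is not home the tongue lands on it and the flap stays ajar.
- pedal_mid (a point): Middle of the top face of the yellow pedal plate, 268 x 36 mm, rigid with the flap, beside the lane at keeper x -208 to 60 mm. It slopes across the lane's direction: from the hinge line it rises outward at 0.42 rad when shut, and falls outward at 0.43 rad fully down, its top then 13 mm above the bench at keeper y = 68 mm (17 at 58). Takes 3 to 7 N there; a fingertip may slide along it in x.
- boss: Spare boss head: black clamp body, blue thumbscrew at each end, 94 x 24 x 23 mm, about 0.11 kg, lying before the lane, its length (x axis) roughly along it. Origin at the centre of its underside; end faces, flat 22 mm discs centred 12 mm up, at x = -47 and 47 mm; necks 25 to 38 mm from the middle. Home: middle at keeper x = 27 mm, near end at keeper x = -20 mm, outside the flap.
- vial: Bystander: small sample vial with black cap, 24 mm diameter, 54 mm high; origin at the centre of its underside.
- stopper: Bystander: red rubber stopper, 23 mm diameter, 24 mm high; origin at the centre of its underside.
- dish: Bystander: glass dish, 60 mm diameter, 16 mm high; origin at the centre of its underside.
- stop_face (a point): Middle of the end stop's face at the lane's far end (keeper x = 74, y = 0, z = 14 mm), which the boss head's leading end must reach.
- tongue (a point): Lower edge of the tongue under the flap's front, moving with it; shut it is at keeper x = -4.5, y = -5.5, z = 18 mm and bars the way (4 mm thick, 19 mm wide). The flap, an aluminium cover plate, lies over the lane from keeper x = -6 to 68 mm, 30 mm high when shut, hinged along x at keeper y = 30, z = 30 mm; fully open its free edge is 66 mm high.
- retort_stand: Obstacle, part of the room: a fixed tall iron stand (black base, upright rod 642 mm high, clamped glass flask about 0.2 to 0.35 m up), standing to the robot's right of the keeper, within about 140 mm of its origin (the centre of its foot). A robot whose hand starts on its right should draw the hand in close to its own base before swinging past it.
Mind the look-alikes: they are no part of the job. What is shaped like the boss but red is not meant.

How it is judged:
By the outcome, as a careful person would: the job done as asked, in the order asked, and still so for the second after the job is handed in, with the robot touching nothing.
It also fails if it takes over 45 s, if anything falls off the work surface, if the arm or the gripper's body presses on something with over 40 N, if the wrist force passes 120 N, or if a joint passes its speed limit or range.

## Robot

A 6-joint arm with a two-finger parallel gripper is mounted at the origin on a cart in front of the work surface, level with it; the furniture and walls round the work are solid. World frame = base frame: x ahead of the robot, y to its left, z up, the work surface at z = 0. Lengths are in mm, angles in rad, forces in N, time in s.
With the tool pointing down it reaches from about 275 to 825 mm from the base axis. Payload 4.9 kg.
Tool frame: the origin (TCP) lies at the very end of the fingers, on their centre line; the grasp point (between the pads) lies 19 mm behind it; z points along the fingers, y is the direction in which the jaws open and shut (so a half turn about z gives the same grasp; the last joint's range is limited). The gripper opens to 85 mm and grips with 20 to 120 N. Pads are 22 mm wide; open, the fingers measure 114 mm over their backs; the gripper's body (76 mm by 85 mm) begins 54 mm behind the grasp point. The pads swing forward as they close: fully open they stand 13 mm farther back than shut.
Start: joints at [-1.263, 0.326, -0.193, 1.052, 0, 1.437], TCP at [235.176, -497.203, 197.981] pointing down, gripper open.
Joint ranges: [-2.65, 2.65], [-0.97, 1.79], [-1.3, 1.35], [-1.93, 2.1], [-1.47, 1.37], [-3.14, 3.14]. Speed limits (rad/s): [2.57, 2.57, 3.14, 3.14, 3.14, 3.14].

## Interface

Orientations are given as [roll, pitch, yaw] about the fixed x, y, z axes, in that order (R = Rz(yaw) Ry(pitch) Rx(roll)).
In Python, from bench import bot, solve_ik, imaging gives the robot as it stands. Calls block until the motion is done:
- bot.move_ptp(position, orientation): joint-space move of the TCP to a pose.
- bot.movel(position, rot=None, max_speed=150, threshold=None): straight line of the TCP; rot=None keeps the orientation; max_speed is the mean speed in mm/s. With threshold (N) it stops when the force on the tool has changed by that much, and returns True; else False.
- bot.move_j(angles): joint-space move.
- bot.grip(opening, effort=None): opening from 0.0 (shut) to 1.0 (fully open); effort is the grip in N (None keeps the last); returns when the fingers have stopped.
- bot.dwell(seconds).
- solve_ik(position, orientation): joint angles nearest the present ones, or None.
- bot.get_state(): the state.
- imaging.capture(name): name is "scene" or "top" or "wrist"; returns the picture (384x512x3 uint8, blue, green, red); there is no depth.
- imaging.camera_model(name): a dict with "K" (3x3 intrinsics, pixels), "position" and "rotation" of the camera in the world. Camera axes: x right, y up, looking along -z (the intrinsics and any distortion apply to the point x, -y, -z); pixel columns grow to the right and rows downward; lengths in mm; the calibration is good to about 2 mm. A picture is of the moment at which its call begins: read the wrist's pose just before it. camera_model takes no time and is no camera call; for the wrist camera it gives the pose at the moment of the call.
A pose or a line that the arm cannot do raises bot.IKError and nothing moves.
- bot.sign_off(): hands the job in, once; it reports no verdict.
The state is a dict: "t": time; "qpos": joint angles; "joint_velocities": joint speeds; "effort": joint torques, N m; "tcp_pos": TCP position; "orientation": TCP orientation; "contact_force": force on the tool from outside, world axes, zero at the start; "wrist_torque": the same for the moment, N m; "opening": opening from 0.0 (shut) to 1.0 (fully open).
Only numpy, scipy, OpenCV 4.12 (cv2) and the standard library are available. Lean on these libraries where they do the work, as an engineer would, in place of code of your own. Each camera call takes 0.05 s, during which the arm holds its last target.

## Working session

There is one attempt and no reset: what is moved stays moved. The work goes in short steps, each a Python script; the robot and the scene stay as the last script left them, time stands still between calls to the robot, and variables do not carry over. Pictures are saved under pics/ and viewed, and the job is handed in when it is done.

```bash
ls; mkdir -p pics; python3 - <<'E'
from bench import bot, solve_ik, imaging
import cv2
for n in("scene","top","wrist"):
    m=imaging.camera_model(n); print(n,m)
    cv2.imwrite(f"pics/{n}0.png",imaging.capture(n))
print(bot.get_state())
E
```

```text
pics
scene {'K': array([[483.60914508,   0.        , 248.70916349],
       [  0.        , 483.60914508, 194.808165  ],
       [  0.        ,   0.        ,   1.        ]]), 'position': array([  44.24692006, 1145.85128468,  628.77999259]), 'rotation': array([ 1.09015312, -0.01199344, -2.65847291])}
top {'K': array([[474.90957308,   0.        , 254.12720982],
       [  0.        , 474.90957308, 192.03442484],
       [  0.        ,   0.        ,   1.        ]]), 'position': array([ 419.63211871,  173.3507704 , 1159.15130676]), 'rotation': array([ 0.13692823, -0.01820513, -1.56355368])}
wrist {'K': array([[269.84547562,   0.        , 257.79371117],
       [  0.        , 269.84547562, 190.43172883],
       [  0.        ,   0.        ,   1.        ]]), 'position': array([ 311.51565145, -460.43220193,  372.83525221]), 'rotation': array([-0.33365809,  0.00139094, -1.12829961])}
{'t': 0.15, 'qpos': array([-1.26316112e+00,  3.26793936e-01, -1.93362639e-01,  1.05201482e+00,
        1.28447246e-05,  1.43665163e+00]), 'joint_velocities': array([ 5.77158386e-04, -6.50192348e-04,  2.24765823e-03,  8.99977413e-05,
        9.40433197e-04, -5.48405832e-04]), 'effort': array([ 5.06038305e-04, -4.43704212e+01,  2.62664473e+01,  1.03985594e-02,
       -7.16175236e-05,  6.11408439e-06]), 'tcp_pos': array([ 235.04131102, -496.6958327 ,  197.367489  ]), 'orientation': array([-3.14023165e+00, -1.96635103e-04,  4.41779765e-01]), 'contact_force': array([-0.12586135, -0.3830147 , -0.19228356]), 'wrist_torque': array([-0.00282991,  0.01987597,  0.01923111]), 'opening': 1.0007518999363465}
```

View pics/top0.png

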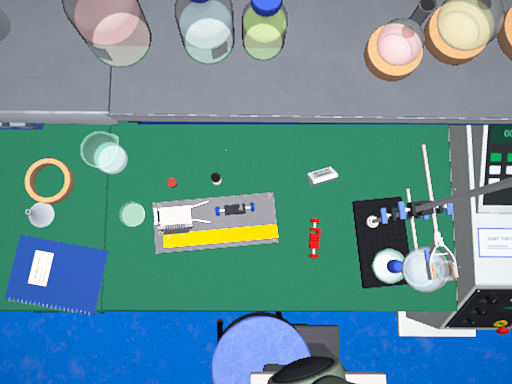

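View pics/scene0.png

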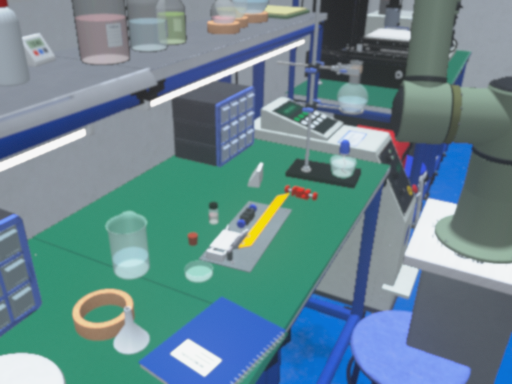

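View pics/wrist0.png

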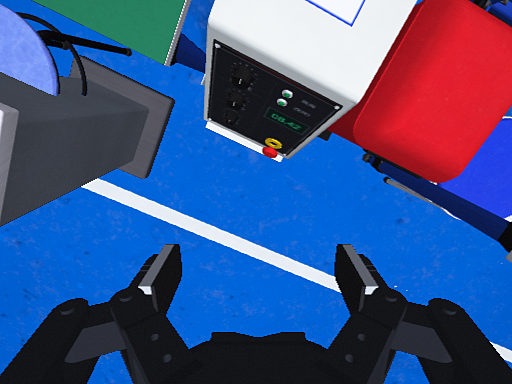

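```bash
cat > h.py <<'E'
import numpy as np, cv2
from scipy.spatial.transform import Rotation as R
def cam(m):
    if isinstance(m,str):
        from bench import imaging
        m=imaging.camera_model(m)
    return m['K'],np.array(m['position']),R.from_euler('xyz',m['rotation']).as_matrix(),m
def ray(m,u,v,z):
    K,p,Rm,_=cam(m)
    d=Rm@np.array([(u-K[0,2])/K[0,0],-(v-K[1,2])/K[1,1],-1])
    return p+d*(z-p[2])/d[2]
def proj(m,P):
    K,p,Rm,_=cam(m)
    c=(np.atleast_2d(P)-p)@Rm
    return np.c_[K[0,2]+K[0,0]*c[:,0]/-c[:,2],K[1,2]-K[1,1]*c[:,1]/-c[:,2]]
E
python3 - <<'E'
import cv2
i=cv2.imread('pics/top0.png')
c=i[165:275,110:340]; cv2.imwrite('pics/topz.png',cv2.resize(c,None,fx=3.4,fy=3.4,interpolation=cv2.INTER_CUBIC))
E
```

```text
(no output)
```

View pics/topz.png

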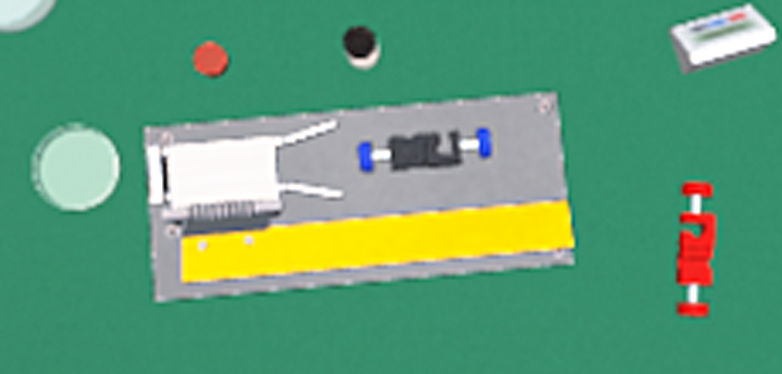

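```bash
cat > fit.py <<'E'
from h import *
from scipy.optimize import least_squares
f=lambda u,v:((u+.5)/3.4-.5+110,(v+.5)/3.4-.5+165)
C=[((145,128),(88,-36)),((555,94),(-210,-36)),((574,264),(-210,88)),((156,300),(88,88))]
W=np.array([ray('top',*f(*a),3)[:2] for a,b in C]);Kp=np.array([b for a,b in C],float)
def T(p,q):
    c,s=np.cos(p[2]),np.sin(p[2]); return np.array(q)@np.array([[c,s],[-s,c]])+p[:2]
r=least_squares(lambda p:(T(p,Kp)-W).ravel(),[400,200,1.5]); print(r.x,(T(r.x,Kp)-W).round(1).tolist())
p=r.x
def tok(w): 
    c,s=np.cos(p[2]),np.sin(p[2]); return (np.array(w)[:2]-p[:2])@np.array([[c,-s],[s,c]])
for n,u,z in [('boss lead',(360,157),15),('boss near',(491,142),15),('vial',(360,42),54),('stopper',(211,58),24),('dish',(76,167),10),('red',(695,250),15)]:
    w=ray('top',*f(*u),z);print(n,w.round(1),tok(w).round(1))
E
python3 fit.py; python3 - <<'E'
import sys; sys.path.insert(0,'.')
import cv2
i=cv2.imread('pics/scene0.png')
c=i[170:290,170:340]; cv2.imwrite('pics/scz.png',cv2.resize(c,None,fx=4.5,fy=4.5,interpolation=cv2.INTER_CUBIC))
E
```

```text
[524.09732178 311.28710747   1.66580754] [[0.2, 0.4], [0.9, -1.7], [-0.3, 0.4], [-0.9, 0.9]]
boss lead [530.7 246.6  15. ] [-65.   -0.5]
boss near [542.3 153.6  15. ] [-158.7   -3.2]
vial [606.9 245.5  54. ] [-73.3 -76.2]
stopper [599.4 352.9  24. ] [ 34.3 -78.9]
dish [522.3 448.3  10. ] [136.6 -11.2]
red [466.8   8.7  15. ] [-295.8   85.7]
```

View pics/scz.png

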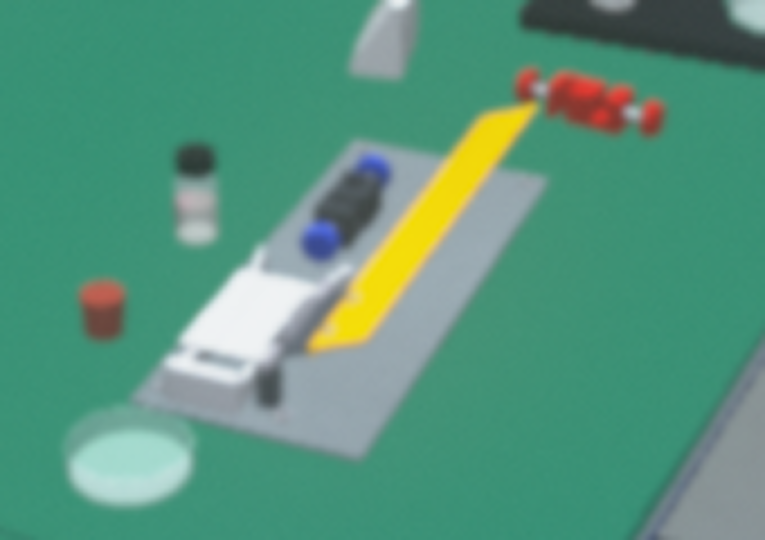

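```bash
python3 - <<'E'
from h import *
from bench import solve_ik,bot
for n,u,z in [('base TL',(353,200),10),('TR',(405,197),10),('BL',(361,288),10),('BR',(411,284),10),('flask c',(428,270),280),('flask low edge',(428,292),280),('flask left',(405,270),280),('bluebottle',(390,266),60)]:
    print(n,ray('top',*u,z).round(0))
for P in [[119,-253,250],[125,-265,300],[290,60,250],[300,0,300],[524,140,150]]:
  for o in [[np.pi,0,1.666],[np.pi,0,-1.476],[np.pi,0,.44]]:
    print(P,round(o[2],2),(lambda q:None if q is None else np.round(q,2))(solve_ik(P,o)))
E
```

```text
base TL [561. -89.  10.]
TR [ 569. -217.   10.]
BL [ 349. -103.   10.]
BR [ 360. -224.   10.]
flask c [ 399. -163.  280.]
flask low edge [ 360. -161.  280.]
flask left [ 399. -120.  280.]
bluebottle [ 403. -159.   60.]
[119, -253, 250] 1.67 [-1.4  -0.24 -0.66  1.15  0.    0.08]
[119, -253, 250] -1.48 [-1.4  -0.24 -0.66  1.15  0.   -3.06]
[119, -253, 250] 0.44 [-1.4  -0.24 -0.66  1.15  0.    1.3 ]
[125, -265, 300] 1.67 [-1.38 -0.23 -0.52  1.28  0.    0.09]
[125, -265, 300] -1.48 [-1.38 -0.23 -0.52  1.28  0.   -3.05]
[125, -265, 300] 0.44 [-1.38 -0.23 -0.52  1.28  0.    1.32]
[290, 60, 250] 1.67 [-0.05 -0.2  -0.63  1.14  0.    1.43]
[290, 60, 250] -1.48 [-0.05 -0.2  -0.63  1.14  0.   -1.71]
[290, 60, 250] 0.44 [-0.05 -0.2  -0.63  1.14  0.    2.65]
[300, 0, 300] 1.67 [-0.25 -0.22 -0.51  1.27  0.    1.23]
[300, 0, 300] -1.48 [-0.25 -0.22 -0.51  1.27  0.   -1.91]
[300, 0, 300] 0.44 [-0.25 -0.22 -0.51  1.27  0.    2.45]
[524, 140, 150] 1.67 [ 0.12  0.35 -0.29  0.93  0.    1.6 ]
[524, 140, 150] -1.48 [ 0.12  0.35 -0.29  0.93  0.   -1.54]
[524, 140, 150] 0.44 [ 0.12  0.35 -0.29  0.93  0.    2.83]
```

```bash
cat >> h.py <<'E'
P=[524.1,311.3,1.6658]
def k2w(x,y,z):
    c,s=np.cos(P[2]),np.sin(P[2]); return [P[0]+c*x-s*y,P[1]+s*x+c*y,z]
def w2k(w):
    c,s=np.cos(P[2]),np.sin(P[2]); dx,dy=w[0]-P[0],w[1]-P[1]; return np.array([c*dx+s*dy,-s*dx+c*dy,w[2]])
E
python3 - <<'E'
from h import *
from bench import solve_ik,bot,imaging
bot.movel([123,-259,250],max_speed=250)
q=bot.get_state()['qpos'].copy(); q[0]=0.1; q[5]=1.5
bot.move_j(q)
s=bot.get_state();print(s['t'],s['tcp_pos'],s['contact_force'])
bot.grip(0.6)
bot.movel(k2w(-175,30,170),rot=[np.pi,0,P[2]],max_speed=250)
s=bot.get_state();print(s['t'],s['tcp_pos'],s['orientation'],s['opening'],s['contact_force'])
m=imaging.camera_model('wrist');print(m)
cv2.imwrite('pics/w1.png',imaging.capture('wrist'))
cv2.imwrite('pics/s1.png',imaging.capture('scene'))
E
```

```text
2.975 [269.60001452 100.6669465  249.90578183] [ 0.33659608 -0.63547653 -0.7451287 ]
4.5833 [509.90629115 134.22521842 170.14598403] [-3.14090440e+00 -8.08788715e-06  1.66601269e+00] 0.598985325347856 [-0.39432725  0.39792991 -0.00250935]
{'K': array([[269.84547562,   0.        , 257.79371117],
       [  0.        , 269.84547562, 190.43172883],
       [  0.        ,   0.        ,   1.        ]]), 'position': array([502.32402203, 218.53156069, 345.68969433]), 'rotation': array([-0.33311635,  0.00190824,  0.0959176 ])}
```

View pics/w1.png

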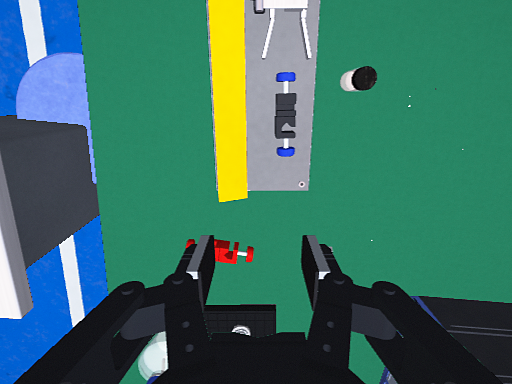

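View pics/s1.png

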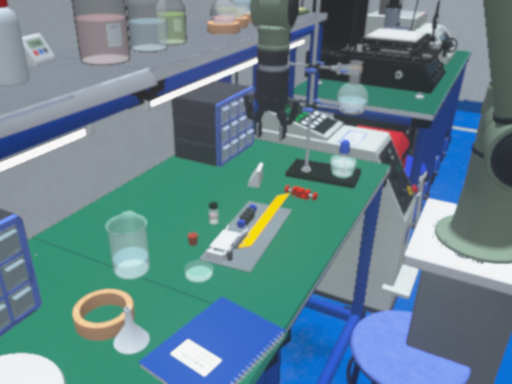

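```bash
python3 - <<'E'
from h import *
m={'K': np.array([[269.84547562,0,257.79371117],[0,269.84547562,190.43172883],[0,0,1]]), 'position':np.array([502.32402203,218.53156069,345.68969433]),'rotation':np.array([-0.33311635,0.00190824,0.0959176])}
i=cv2.imread('pics/w1.png')
print('proj corners',proj(m,[k2w(-210,-36,3),k2w(-210,88,3),k2w(-50,23.5,18),k2w(-50,-23.5,18),k2w(-208,60,30)]).round(1))
for n,u,z in [('plate -210,-36',(308,190),3),('near end',(286,155),15),('lead end',(286,73),15),('near disc L',(278,152),15),('near disc R',(295,152),15),('lead L',(277,77),15),('lead R',(295,77),15),('body c',(286,116),24),('railL',(264,57),18),('railR',(310,57),18)]:
    print(n,w2k(ray(m,*u,z)).round(1))
t=np.array([509.9,134.2,170.1])
for x in(-11,11):
  for y in(-40,-26,26,40):
    for z in (0,13): print(x,y,z,proj(m,k2w(*(w2k(t)+[x,y,z]))).round(0))
c=i[215:315,150:380];cv2.imwrite('pics/w1z.png',cv2.resize(c,None,fx=3.4,fy=3.4,interpolation=cv2.INTER_CUBIC))
c=i[0:215,180:380];cv2.imwrite('pics/w1y.png',cv2.resize(c,None,fx=2.7,fy=2.7,interpolation=cv2.INTER_CUBIC))
c=cv2.imread('pics/s1.png')[60:220,190:350];cv2.imwrite('pics/s1z.png',cv2.resize(c,None,fx=3.5,fy=3.5,interpolation=cv2.INTER_CUBIC))
E
```

```text
proj corners [[307.6 191.3]
 [215.4 191.2]
 [264.7  58.3]
 [307.5  58.3]
 [234.5 196.8]]
plate -210,-36 [-208.1  -36.4    3. ]
near end [-158.2   -3.9   15. ]
lead end [-64.6  -0.7  15. ]
near disc L [-154.4    6.1   15. ]
near disc R [-154.4  -14.9   15. ]
lead L [-68.8   9.4  15. ]
lead R [-68.8 -11.   15. ]
body c [-110.9   -1.4   24. ]
railL [-48.7  24.3  18. ]
railR [-48.7 -26.1  18. ]
-11 -40 0 [[312. 236.]]
-11 -40 13 [[316. 245.]]
-11 -26 0 [[293. 236.]]
-11 -26 13 [[295. 245.]]
-11 26 0 [[222. 236.]]
-11 26 13 [[220. 245.]]
-11 40 0 [[203. 235.]]
-11 40 13 [[199. 245.]]
11 -40 0 [[314. 208.]]
11 -40 13 [[318. 216.]]
11 -26 0 [[294. 208.]]
11 -26 13 [[297. 215.]]
11 26 0 [[221. 208.]]
11 26 13 [[218. 215.]]
11 40 0 [[201. 208.]]
11 40 13 [[197. 215.]]
```

View pics/w1z.png

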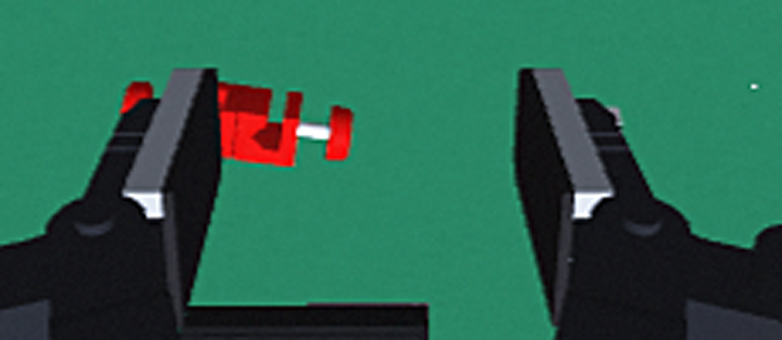

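View pics/w1y.png

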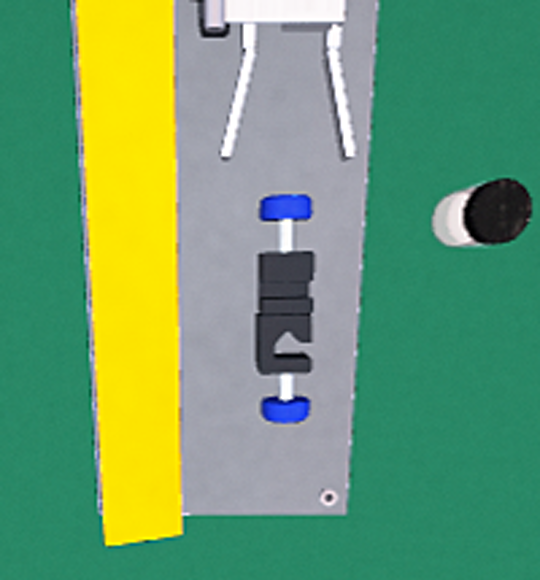

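View pics/s1z.png

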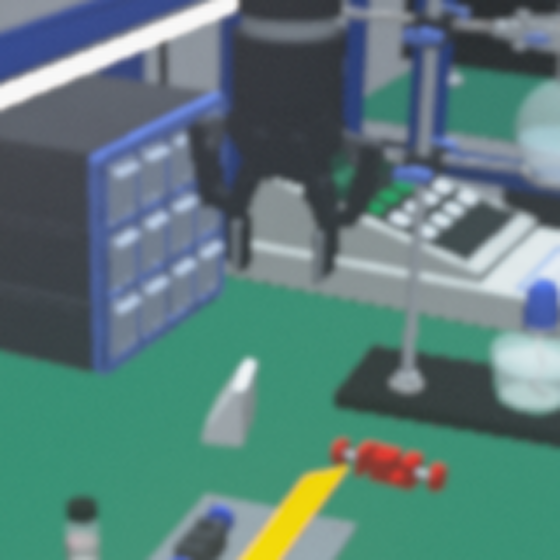

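```bash
python3 - <<'E'
from h import *
m={'K': np.array([[269.84547562,0,257.79371117],[0,269.84547562,190.43172883],[0,0,1]]), 'position':np.array([502.32402203,218.53156069,345.68969433]),'rotation':np.array([-0.33311635,0.00190824,0.0959176])}
t=w2k(np.array([509.9,134.2,170.1]))
for z in (0,5,10,20,30,40):
  print(z,'wr front',proj(m,k2w(*(t+[11,25,z])))[0].round(1),'rear',proj(m,k2w(*(t+[-11,25,z])))[0].round(1),'scene',proj('scene',[k2w(*(t+[0,32,z])),k2w(*(t+[0,-32,z]))]).round(1).tolist())
c=cv2.imread('pics/s1.png')[100:150,240:300];cv2.imwrite('pics/s1f.png',cv2.resize(c,None,fx=10,fy=10,interpolation=cv2.INTER_CUBIC))
E
```

```text
0 wr front [222.  207.7] rear [223.3 235.5] scene [[282.0, 153.7], [257.7, 149.7]]
5 wr front [221.1 210.5] rear [222.4 238.9] scene [[282.1, 151.8], [257.7, 147.8]]
10 wr front [220.1 213.5] rear [221.5 242.5] scene [[282.2, 149.9], [257.8, 145.9]]
20 wr front [218.  219.9] rear [219.6 250.2] scene [[282.3, 146.1], [257.9, 142.2]]
30 wr front [215.7 227.1] rear [217.4 258.8] scene [[282.5, 142.2], [257.9, 138.4]]
40 wr front [213.  235.2] rear [215.  268.3] scene [[282.7, 138.4], [258.0, 134.6]]
```

View pics/s1f.png

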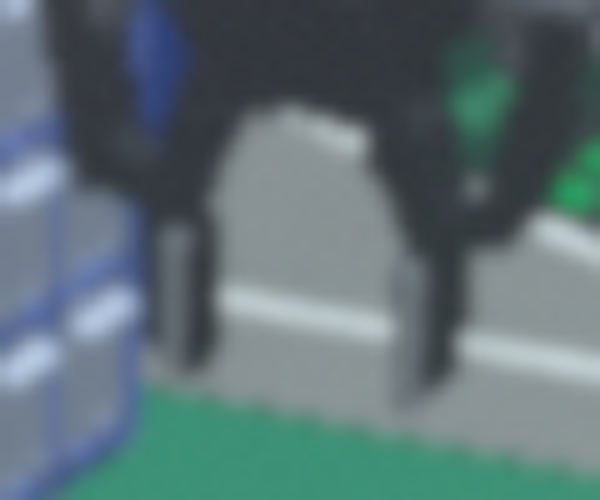

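```bash
cat >> h.py <<'E'
OFF=38.; PITCH=-0.1; ROT=[np.pi,PITCH,P[2]]
def tip2tcp(x,y,z):   # keeper coords of midpoint between fingertips -> world TCP
    dx,dz=-np.sin(PITCH),-np.cos(PITCH)
    return k2w(x+OFF*dx,y,z+OFF*dz)
def tip():
    from bench import bot
    s=bot.get_state(); k=w2k(s['tcp_pos']); dx,dz=-np.sin(PITCH),-np.cos(PITCH)
    f=s['contact_force']; c,sn=np.cos(P[2]),np.sin(P[2])
    return round(s['t'],2),(k-[OFF*dx,0,OFF*dz]).round(1),np.array([c*f[0]+sn*f[1],-sn*f[0]+c*f[1],f[2]]).round(1),round(s['opening'],3)
E
python3 - <<'E'
from h import *
from bench import bot,imaging
m={'K': np.array([[269.84547562,0,257.79371117],[0,269.84547562,190.43172883],[0,0,1]]), 'position':np.array([502.32402203,218.53156069,345.68969433]),'rotation':np.array([-0.33311635,0.00190824,0.0959176])}
for u in [(219,202),(247,197)]:
  for z in (22,28,33,38,42): print(u,w2k(ray(m,*u,z)).round(1))
bot.grip(0.72)
bot.movel(tip2tcp(-184,32,85),rot=ROT,max_speed=120)
print(tip())
m=imaging.camera_model('wrist');print({k:v.tolist() for k,v in m.items()})
cv2.imwrite('pics/w2.png',imaging.capture('wrist'))
cv2.imwrite('pics/s2.png',imaging.capture('scene'))
cv2.imwrite('pics/t2.png',imaging.capture('top'))
t=w2k(bot.get_state()['tcp_pos'])
for z in (35,38,41):
  a=np.array([t[0]+OFF*np.sin(PITCH),t[1],t[2]+z])
  print(z,proj(m,[k2w(*(a+[11,30.6,1])),k2w(*(a+[-11,30.6,-1]))]).round(1).tolist(),proj('scene',[k2w(*(a+[11,30.6,1])),k2w(*(a+[11,-30.6,1]))]).round(1).tolist())
c=cv2.imread('pics/s2.png')[100:220,220:340];cv2.imwrite('pics/s2f.png',cv2.resize(c,None,fx=5,fy=5,interpolation=cv2.INTER_CUBIC))
E
```

```text
(219, 202) [-218.1   81.    22. ]
(219, 202) [-215.8   80.    28. ]
(219, 202) [-213.8   79.3   33. ]
(219, 202) [-211.8   78.5   38. ]
(219, 202) [-210.2   77.9   42. ]
(247, 197) [-211.2   44.8   22. ]
(247, 197) [-209.    44.5   28. ]
(247, 197) [-207.1   44.3   33. ]
(247, 197) [-205.2   44.1   38. ]
(247, 197) [-203.7   43.9   42. ]
(6.12, array([-183.9,   31.3,   85.7]), array([ 0. ,  0.3, -0.2]), 0.717)
{'K': [[269.8454756186954, 0.0, 257.79371117180347], [0.0, 269.8454756186954, 190.43172883387197], [0.0, 0.0, 1.0]], 'position': [503.7681146699984, 195.40890950496137, 230.89856969476443], 'rotation': [-0.2331461673335511, -2.5935615087346875e-05, 0.09590130412904874]}
35 [[204.8, 231.5], [207.1, 264.2]] [[279.8, 185.4], [257.4, 181.2]]
38 [[203.8, 233.4], [206.1, 266.7]] [[279.9, 184.3], [257.4, 180.1]]
41 [[202.8, 235.5], [205.2, 269.3]] [[279.9, 183.3], [257.4, 179.1]]
```

View pics/s2f.png

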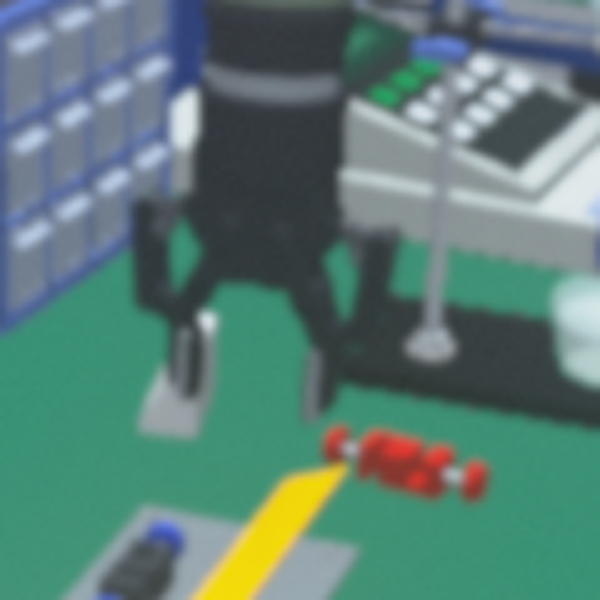

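View pics/w2.png

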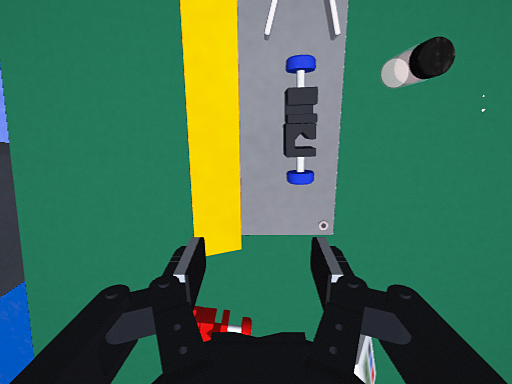

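View pics/t2.png

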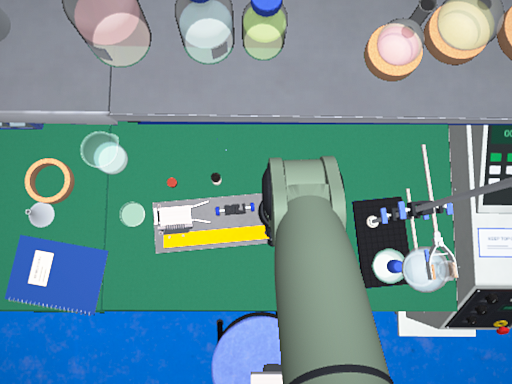

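```bash
sed -i 's/OFF=38./OFF=41./' h.py; python3 - <<'E'
from h import *
from bench import bot,imaging
print(tip())
print(bot.movel(tip2tcp(-184,32.5,35),rot=ROT,max_speed=50,threshold=2.5),tip())
print(bot.movel(tip2tcp(-184,32.5,24),rot=ROT,max_speed=40,threshold=14),tip())
m=imaging.camera_model('wrist')
cv2.imwrite('pics/w3.png',imaging.capture('wrist'))
cv2.imwrite('pics/s3.png',imaging.capture('scene'))
print(tip())
c=cv2.imread('pics/s3.png')[140:280,180:320];cv2.imwrite('pics/s3f.png',cv2.resize(c,None,fx=4.2,fy=4.2,interpolation=cv2.INTER_CUBIC))
E
```

```text
(6.28, array([-184.2,   31.3,   88.7]), array([0.1, 0.2, 0.1]), 0.716)
True (7.04, array([-184. ,   33.4,   47.2]), array([ 0.2, -2.2,  1.6]), 0.72)
False (7.8, array([-184. ,   32.5,   24. ]), array([-0. ,  1.8,  4.6]), 0.722)
(7.9, array([-184. ,   32.5,   24.1]), array([0. , 1.2, 4.5]), 0.72)
```

View pics/s3f.png

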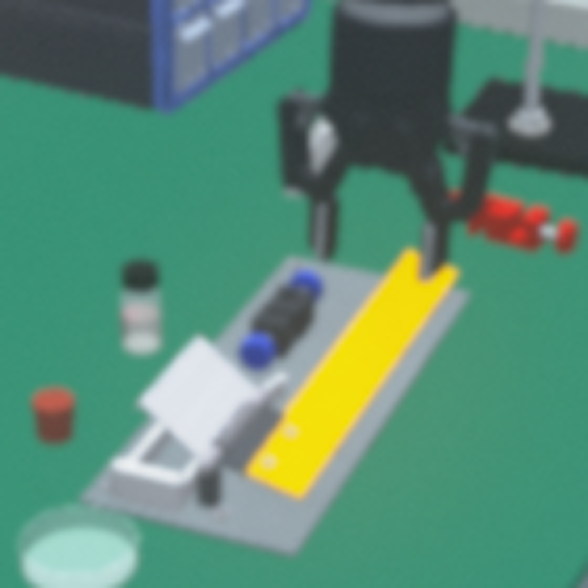

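View pics/w3.png

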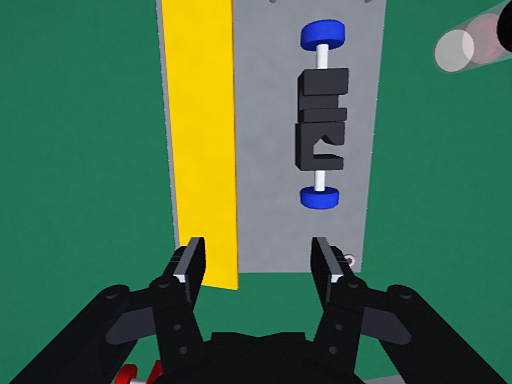

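```bash
python3 - <<'E'
from h import *
from bench import bot,imaging
print(bot.movel(tip2tcp(-184,31.5,8),rot=ROT,max_speed=20,threshold=6),tip())
bot.dwell(0.1);print(tip())
m=imaging.camera_model('wrist')
cv2.imwrite('pics/w4.png',imaging.capture('wrist'))
cv2.imwrite('pics/s4.png',imaging.capture('scene'))
print(tip())
c=cv2.imread('pics/s4.png')[140:280,180:320];cv2.imwrite('pics/s4f.png',cv2.resize(c,None,fx=4.2,fy=4.2,interpolation=cv2.INTER_CUBIC))
for u in [(320,185),(320,205)]: print(u,w2k(ray(m,*u,15)))
E
```

```text
True (8.41, array([-183.9,   30.2,   17. ]), array([-0.5,  1.7, 11.9]), 0.714)
(8.51, array([-183.9,   30.2,   17.1]), array([-0.9,  1.2, 10.2]), 0.72)
(8.61, array([-183.9,   30.2,   17.1]), array([-0.3,  3.1, 10. ]), 0.722)
(320, 185) [-144.3741576    -3.94634639   15.        ]
(320, 205) [-155.77472239   -4.55877619   15.        ]
```

View pics/s4f.png

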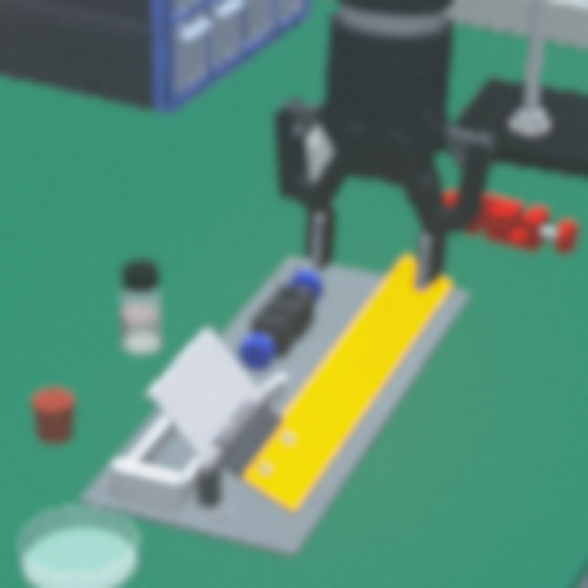

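View pics/w4.png

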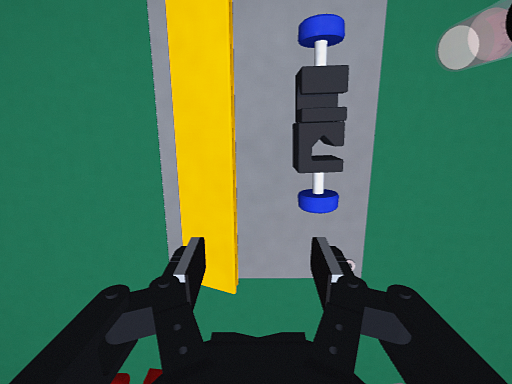

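```bash
python3 - <<'E'
from h import *
from bench import bot,imaging
print(bot.movel(tip2tcp(-150,31,16.6),rot=ROT,max_speed=35,threshold=8),tip())
print(bot.movel(tip2tcp(-110,32,16.2),rot=ROT,max_speed=40,threshold=8),tip())
m=imaging.camera_model('wrist')
cv2.imwrite('pics/w5.png',imaging.capture('wrist'))
cv2.imwrite('pics/s5.png',imaging.capture('scene'))
print(tip())
c=cv2.imread('pics/s5.png')[140:280,180:320];cv2.imwrite('pics/s5f.png',cv2.resize(c,None,fx=4.2,fy=4.2,interpolation=cv2.INTER_CUBIC))
E
```

```text
False (9.72, array([-151.8,   31.9,   16.5]), array([-4.9,  3.1,  7.7]), 0.72)
False (10.88, array([-112. ,   32.9,   16.2]), array([-6.8,  3.3,  8. ]), 0.72)
(10.97, array([-112. ,   32.9,   16.1]), array([-6.4,  2.9,  7.2]), 0.719)
```

View pics/s5f.png

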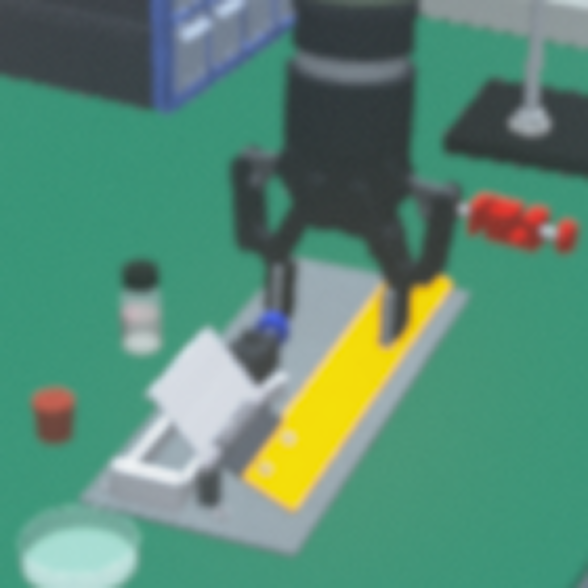

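View pics/w5.png

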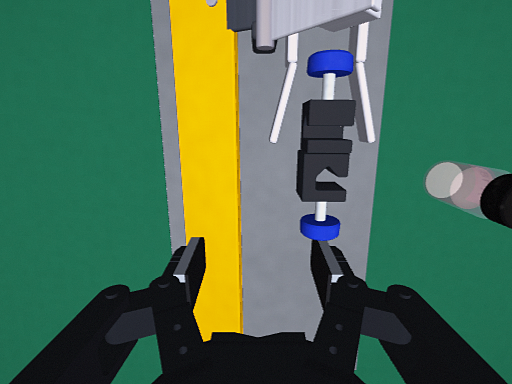

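```bash
python3 - <<'E'
from h import *
from bench import bot,imaging
print(bot.movel(tip2tcp(-70,32.5,15.8),rot=ROT,max_speed=40,threshold=8),tip())
m=imaging.camera_model('wrist')
cv2.imwrite('pics/w6.png',imaging.capture('wrist'))
cv2.imwrite('pics/s6.png',imaging.capture('scene'))
c=cv2.imread('pics/s6.png')[140:280,180:320];cv2.imwrite('pics/s6f.png',cv2.resize(c,None,fx=4.2,fy=4.2,interpolation=cv2.INTER_CUBIC))
E
```

```text
False (12.12, array([-72.2,  33.8,  15.7]), array([-7. ,  3.6,  9.8]), 0.719)
```

View pics/s6f.png

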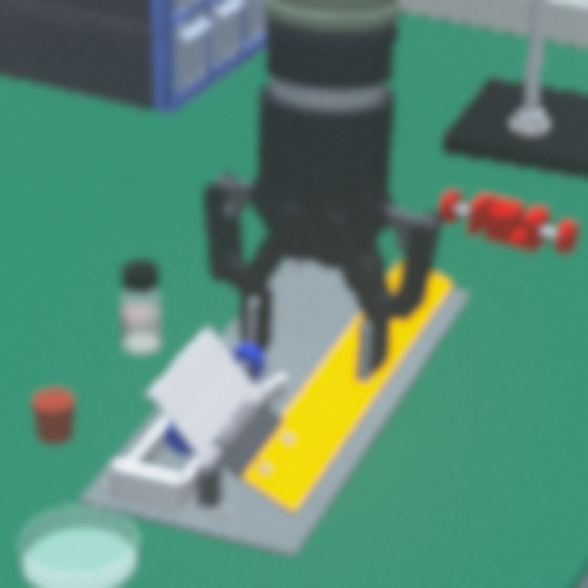

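View pics/w6.png

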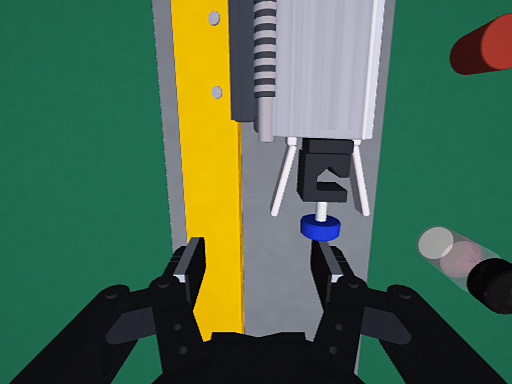

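```bash
python3 - <<'E'
from h import *
from bench import bot,imaging
print(bot.movel(tip2tcp(-40,33,15.6),rot=ROT,max_speed=35,threshold=9),tip())
print(bot.movel(tip2tcp(-18,33,15.6),rot=ROT,max_speed=20,threshold=10),tip())
m=imaging.camera_model('wrist')
cv2.imwrite('pics/w7.png',imaging.capture('wrist'))
cv2.imwrite('pics/s7.png',imaging.capture('scene'))
print(tip())
c=cv2.imread('pics/s7.png')[140:280,180:320];cv2.imwrite('pics/s7f.png',cv2.resize(c,None,fx=4.2,fy=4.2,interpolation=cv2.INTER_CUBIC))
E
```

```text
False (13.23, array([-42.4,  34.4,  15.4]), array([-6.4,  4.6,  8.9]), 0.721)
True (13.97, array([-30.5,  34.8,  15.4]), array([-2.4,  0.9,  6.2]), 0.722)
(14.07, array([-30.5,  34.8,  15.4]), array([-2.9,  0.2,  7.7]), 0.721)
```

View pics/s7f.png

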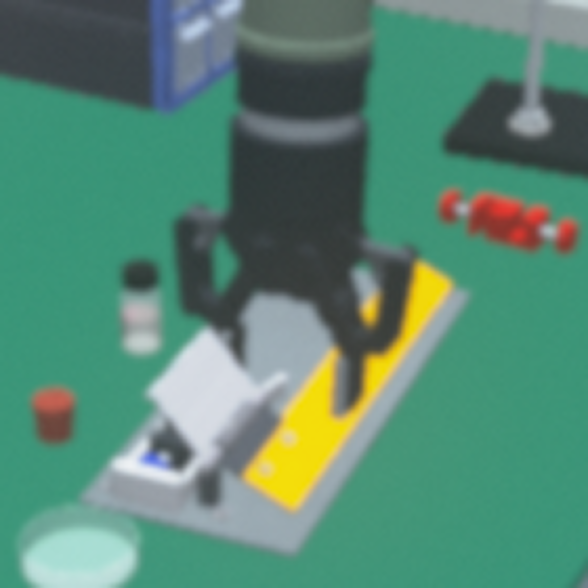

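View pics/w7.png

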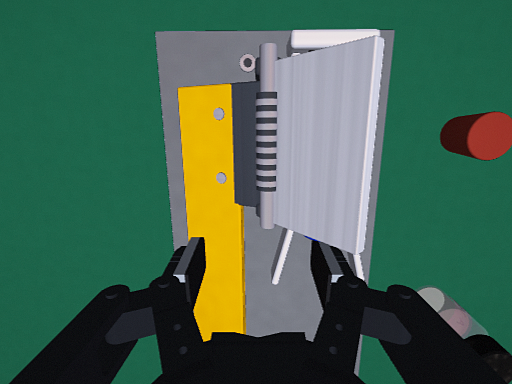

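```bash
python3 - <<'E'
from h import *
from bench import bot,imaging
print(bot.movel(tip2tcp(-22,33,15.4),rot=ROT,max_speed=15,threshold=15),tip())
bot.dwell(.2);print(tip())
print(bot.movel(tip2tcp(-37,33,15.4),rot=ROT,max_speed=30,threshold=25),tip())
m=imaging.camera_model('wrist')
cv2.imwrite('pics/w8.png',imaging.capture('wrist'))
c=cv2.imread('pics/w8.png')[100:300,180:420];cv2.imwrite('pics/w8f.png',cv2.resize(c,None,fx=3,fy=3,interpolation=cv2.INTER_CUBIC))
print(w2k(ray(m,320,240,15)))
E
```

```text
True (14.46, array([-30.7,  34.8,  15.4]), array([-2.6,  1.8,  6.7]), 0.721)
(14.66, array([-30.7,  34.8,  15.4]), array([-2.3,  0.1,  6.2]), 0.719)
False (15.04, array([-35.3,  33.9,  15.8]), array([4.1, 3.3, 7.3]), 0.72)
[-27.67196901  -1.76922883  15.        ]
```

View pics/w8f.png

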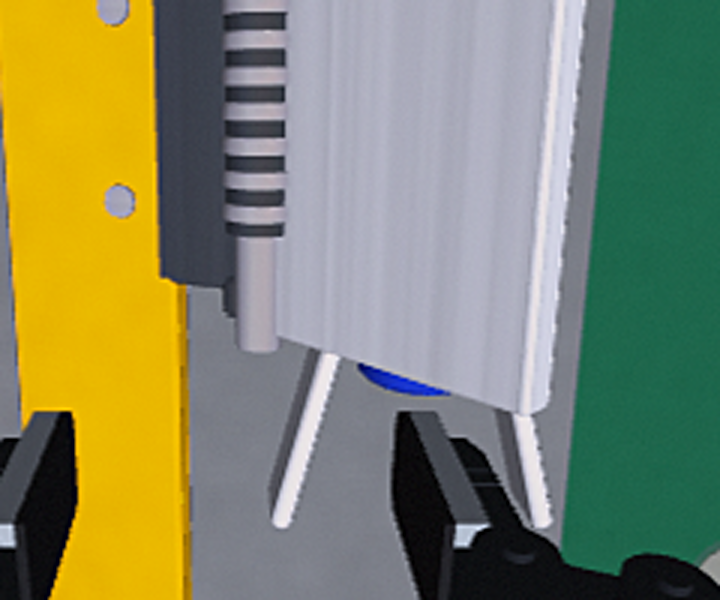

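```bash
python3 - <<'E'
from h import *
from bench import bot,imaging
print(w2k(ray('wrist',315,231.7,15)),w2k(ray('wrist',315,231.7,22)))
print(bot.movel(tip2tcp(-37,33,70),rot=ROT,max_speed=50),tip())
print(bot.movel(tip2tcp(-110,33,130),rot=ROT,max_speed=100),tip())
m=imaging.camera_model('wrist')
cv2.imwrite('pics/w9.png',imaging.capture('wrist'))
cv2.imwrite('pics/s9.png',imaging.capture('scene'))
cv2.imwrite('pics/t9.png',imaging.capture('top'))
c=cv2.imread('pics/s9.png')[140:280,180:320];cv2.imwrite('pics/s9f.png',cv2.resize(c,None,fx=4.2,fy=4.2,interpolation=cv2.INTER_CUBIC))
print(w2k(ray(m,320,240,15)))
E
```

```text
[-22.62476198   1.32935322  15.        ] [-19.82465275   2.89290089  22.        ]
False (16.33, array([-37.1,  33.3,  69.6]), array([-0.9,  0.5,  0.4]), 0.722)
False (17.43, array([-109.7,   33.4,  129.6]), array([-0.5, -0.6, -0.6]), 0.722)
[-151.95921049  -30.30761525   15.        ]
```

View pics/s9f.png

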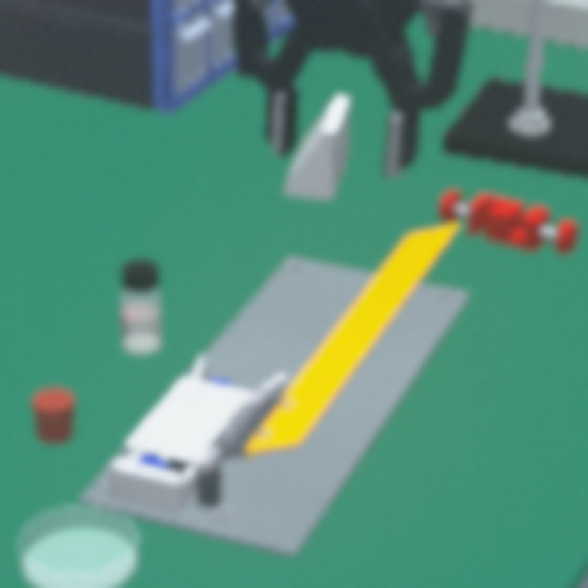

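View pics/w9.png

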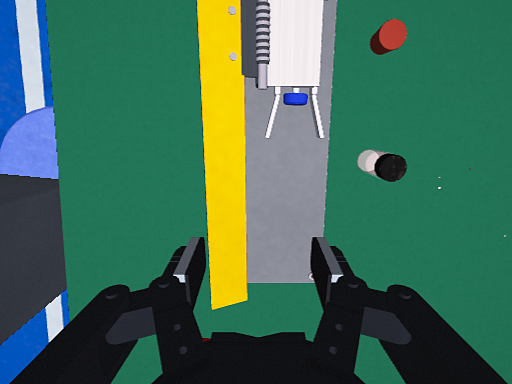

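```bash
python3 - <<'E'
import cv2,numpy as np
from h import *
for a,b in (('scene0','s9'),('top0','t9')):
    A=cv2.imread(f'pics/{a}.png').astype(int);B=cv2.imread(f'pics/{b}.png').astype(int)
    y=lambda I:(I[...,2]>200)&(I[...,1]>150)&(I[...,0]<90)
    box=np.s_[170:290,170:300]if a=='scene0' else np.s_[165:275,110:262]
    print(a,'yellow xor',(y(A)^y(B))[box].sum(),y(A)[box].sum(),y(B)[box].sum())
A=cv2.imread('pics/scene0.png')[215:270,195:260];B=cv2.imread('pics/s9.png')[215:270,195:260]
cv2.imwrite('pics/cmp.png',cv2.resize(np.hstack([A,B]),None,fx=6,fy=6,interpolation=cv2.INTER_CUBIC))
print(w2k(ray('wrist',296,104,15)))
E
```

```text
scene0 yellow xor 5 528 525
top0 yellow xor 569 1275 708
[-19.00667123  -1.13913854  15.        ]
```

View pics/cmp.png

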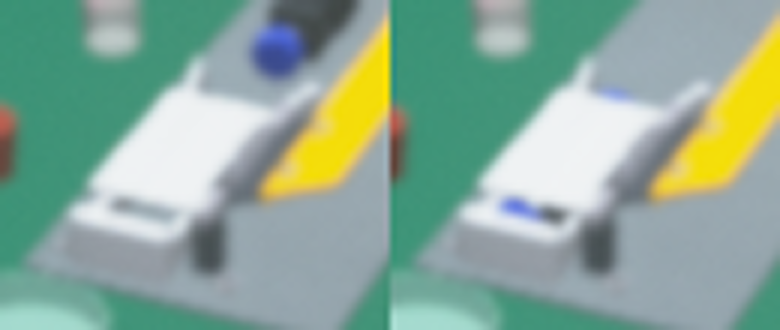

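The flap and pedal match the original shut picture in the scene view. The yellow pixels differ by only 5, and the top-view difference comes from the arm hiding part of the pedal. The boss's near end is at keeper x ≈ -19, so it is home. I'm handing in.

```bash
python3 - <<'E'
from h import *
from bench import bot
bot.dwell(0.3);print(tip());bot.sign_off()
E
```

```text
(17.88, array([-109.9,   33.1,  129.9]), array([ 0.5, -0.7,  0.8]), 0.718)
the job is handed in; nothing more can be done
```

The black boss head with blue thumbscrews is home in the keeper and the flap is shut behind it. I handed the job in at about 18 s. One fingertip held the pedal on its stop with about 6–12 N while the other pushed the boss head along the lane to the end stop. I then backed off slightly and let the pedal up.

**Last checks:**
- **Boss head home:** it stopped at the same place on two pushes (15 N threshold on the second). The near end measures keeper x ≈ -19 to -20 mm; home is -20.
- **Flap shut:** in the scene camera the flap and pedal match the opening picture (5 yellow pixels differ out of about 528). The top camera couldn't confirm this because the arm hid part of the pedal.
- **Vial, stopper, dish and red look-alike:** they look unmoved in the scene picture; I didn't measure them again.
- **Robot clear:** the hand is well above the keeper, with no contact force.

**Disagreement:** the open fingertips sit about 40 mm behind the TCP the robot reports, seen in both the wrist and scene cameras. The description puts the TCP at the finger ends, with at most 13 mm of setback. I corrected for this, and the contact heights on the pedal agreed with the correction.

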